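# Clear the pile of samples onto their display stands

### The arm

A 6-joint arm with a two-finger parallel gripper is mounted at the origin on the work surface. World frame = base frame: x ahead of the robot, y to its left, z up, the work surface at z = 0. Lengths are in mm, angles in rad, forces in N, time in s.
With the tool pointing down it reaches from about 325 to 1000 mm from the base axis. Payload 5.1 kg.
Tool frame: the origin (TCP) lies at the very end of the fingers, on their centre line; the grasp point (between the pads) lies 19 mm behind it; z points along the fingers, y is the line along which they close (so a half turn about z gives the same grasp; the last joint's range is limited). The gripper opens to 85 mm and grips with 20 to 120 N. Pads are 22 mm wide; open, the fingers measure 114 mm over their backs; the gripper's body (76 mm by 85 mm) begins 54 mm behind the grasp point. The pads swing forward as they close: fully open they stand 13 mm farther back than shut.
Start: joints at [-1.279, 0.124, 1.65, -0, 1.367, -0.083], TCP at [237.923, -604.878, 200.522] pointing down, gripper open.
Joint ranges: [-2.61, 2.61], [-1.02, 2.33], [0.03, 2.71], [-1.35, 4.49], [0.32, 2.68], [-2.91, 2.91]. Speed limits (rad/s): [2.57, 2.57, 3.14, 3.14, 3.14, 3.14].

### API

Orientations are given as a unit quaternion [w, x, y, z].
In Python, from plant import bot gives the robot as it stands.
- The arm moves only by the tool carry_out, never from a script. Its argument "targets" is a list of rows, each a list of 6 numbers: the shift along the tool's x, y, z in units of 20 mm (1.0 is 20 mm), then the turn, a rotation vector about the tool's x, y, z in units of 0.15 rad (1.0 is 0.15 rad). A call has 1 to 20 rows; each row shifts and turns the commanded pose from where the row before left it, along the tool's axes as they then stand; what a row does not reach is not made up. A row lasts 1/8 s, in which the tool goes at most 62.5 mm and 10.7 degrees, less where a joint would pass 70% of its speed; a pose out of reach is approached as far as the arm can. A call with a number of a shift or a turn outside -1 to 1 is refused whole. A call with a gripper value outside its range is refused whole. "jaw" is the closure, from 0 (fully open) to 1 (shut), set as the call begins (left out, the last holds). The fingers move at their own pace and stop on an object; the grip force is fixed at half the most. Time passes only in rows, so rows that do not move let the fingers close. It gives the time, the measured TCP pose, the force, the opening and the grip force at its end, in the units of the state.
- bot.read_state(): the state, without advancing time (a new reading comes with each control period).
- bot.camera(name): name is "side" or "top" or "wrist"; returns a dict with "image" (420x560x3 uint8, red, green, blue), "vertical_fov" (degrees; the focal length in pixels is half the picture's height over the tangent of half this angle, whatever the lens; pixels are square), "cx", "cy" (the principal point, pixels), "origin" and "orientation" of the camera in the world. Camera axes: x right, y up, looking along -z (the intrinsics and any distortion apply to the point x, -y, -z); pixel columns grow to the right and rows downward; lengths in mm; the calibration is good to about 2 mm. A picture is of the moment at which its call begins. There is no depth.
- bot.close_job(): hands the job in; it is judged then, once.
The state is a dict: "time": time; "qpos": joint angles; "joint_vel": joint speeds; "effort": joint torques, N m; "tcp_pos": TCP position; "tcp_rot": TCP orientation; "contact_force": force on the tool from outside, world axes, zero at the start; "torque": the same for the moment, N m; "gripper_width": finger opening in mm; "grip_force": force on a finger pad.
Only numpy, scipy, OpenCV 4.12 (cv2) and the standard library are available. Lean on these libraries where they do the work, as an engineer would, in place of code of your own. Each camera call takes 0.05 s, during which the arm holds its last target. There are 200 camera calls.

### The job

Take the pile of samples on the desk apart from the top down and, in that order, set each piece in the middle of its own wooden stand: the narrow aluminium cylinder on the oblong stand, the green glass insulator on the six-sided stand, the wide aluminium cylinder on the square stand and the copper disc on the round stand. Keep every piece upright the way it stands in the pile, let go of each, and leave the red electromagnet core and the cream rocker switch as they are.

Things in the scene. Friction and masses are not known exactly. Their poses are not given: they have to be found in the camera images.
- narrow_center (a point): All four pieces start in one upright pile on the bare desk top: disc at the bottom, then wide cylinder, insulator, and narrow cylinder on top, their centres up to about 4 mm off one another; the pile is 134 mm tall. This is the top piece: a plain aluminium cylinder 24 mm in diameter, 40 mm tall, about 50 g. Point at its centre, half-way up (20 mm above its underside); z is its axis, up.
- insulator_center (a point): Third piece of the pile from below: a ribbed green glass post insulator 40 mm in diameter, 50 mm tall, about 140 g. Point at its centre, half-way up (25 mm above its underside); z is its axis, up.
- wide_center (a point): Second piece of the pile from below: a plain aluminium cylinder 54 mm in diameter, 30 mm tall, about 185 g. Point at its centre, half-way up (15 mm above its underside); z is its axis, up.
- disc_center (a point): Bottom piece of the pile, lying on the desk: a copper-plated steel disc 68 mm in diameter, 14 mm thick, about 400 g. Point at its centre, half-way up (7 mm above its underside); z is its axis, up.
- stand_oblong: Oblong stand, 110 x 50 mm (long side along its x; inlay 28 mm), 10 mm thick, fixed to the desk, brown wood with a paler round inlay flush in its middle. Origin at the centre of its underside on the desk top (its upper face is 10 mm higher), z up. It may stand in any of five places on the desk, at any yaw.
- stand_hex: Six-sided stand, 76 mm across flats (inlay 44 mm), 10 mm thick, fixed to the desk, brown wood with a paler round inlay flush in its middle. Origin at the centre of its underside on the desk top (its upper face is 10 mm higher), z up. It may stand in any of five places on the desk, at any yaw.
- stand_square: Square stand, 84 x 84 mm (inlay 58 mm), 10 mm thick, fixed to the desk, brown wood with a paler round inlay flush in its middle. Origin at the centre of its underside on the desk top (its upper face is 10 mm higher), z up. It may stand in any of five places on the desk, at any yaw.
- stand_round: Round stand, 96 mm in diameter (inlay 72 mm), 10 mm thick, fixed to the desk, brown wood with a paler round inlay flush in its middle. Origin at the centre of its underside on the desk top (its upper face is 10 mm higher), z up. It may stand in any of five places on the desk, at any yaw.
- core_center (a point): Bystander, to be left alone: loose red enamel U-shaped electromagnet core lying flat, 66 x 60 x 18 mm, about 330 g. Point in its middle, half-way up.
- rocker_edge (a point): Bystander, to be left alone: the raised edge of a cream rocker switch (34 x 20 mm, moves easily) in the middle of the top of a fixed steel box 90 x 70 mm, 40 mm tall. Point on the edge of the rocker, about 57 mm above the desk and 17 mm from the box's centre.

How it is judged (in metres and radians):
On the way, in this order (a step that is already met when the one before it is completed fails the run):
1. the narrow aluminium cylinder stands on the oblong stand, released (horizontal distance between narrow_center and stand_oblong below 0.012 m and z of narrow_center in the frame of stand_oblong below 0.034 m and angle between narrow_center's own z axis and vertical below 0.1 rad and linear speed of narrow below 0.02 m/s and contact force between the fingers and narrow below 0.05 N), for 0.2 s.
2. the glass insulator stands on the six-sided stand, released (horizontal distance between insulator_center and stand_hex below 0.012 m and z of insulator_center in the frame of stand_hex below 0.039 m and angle between insulator_center's own z axis and vertical below 0.1 rad and linear speed of insulator below 0.02 m/s and contact force between the fingers and insulator below 0.05 N), for 0.2 s.
3. the wide aluminium cylinder stands on the square stand, released (horizontal distance between wide_center and stand_square below 0.012 m and z of wide_center in the frame of stand_square below 0.029 m and angle between wide_center's own z axis and vertical below 0.1 rad and linear speed of wide below 0.02 m/s and contact force between the fingers and wide below 0.05 N), for 0.2 s.
4. the copper-plated disc lies on the round stand, released (horizontal distance between disc_center and stand_round below 0.012 m and z of disc_center in the frame of stand_round below 0.021 m and angle between disc_center's own z axis and vertical below 0.1 rad and linear speed of disc below 0.02 m/s and contact force between the fingers and disc below 0.05 N), for 0.2 s.
At the end, for the whole second after the job is handed in: Each piece stands upright (within 0.1 rad), released and at rest, on its own stand, centres within 12 mm: narrow cylinder on oblong, insulator on six-sided, wide cylinder on square, disc on round; red core within 20 mm of its start, rocker edge within 4 mm (all of step 1 and all of step 2 and all of step 3 and all of step 4 and distance of core_center from where it was at the start of the episode below 0.02 m and distance of rocker_edge from where it was at the start of the episode below 0.004 m); the robot touches nothing.
It fails at once if the red electromagnet core is pushed more than 20 mm (distance of core_center from where it was at the start of the episode above 0.02 m).
It fails at once if the rocker switch is pressed (its edge moves more than 4 mm) (distance of rocker_edge from where it was at the start of the episode above 0.004 m).
It fails at once if a piece is tipped more than 0.7 rad from upright (angle between any of narrow_center, insulator_center, wide_center, disc_center's own z axis and vertical above 0.7 rad).
It also fails if it takes over 120 s, if anything falls off the work surface, if the arm or the gripper's body presses on something with over 40 N, if the wrist force passes 120 N, or if a joint passes its speed limit or range.

## Working session

There is one attempt and no reset: what is moved stays moved. The work goes in short steps, Python scripts to look and compute and a tool call to move; the robot and the scene stay as the last step left them, time stands still between calls to the robot, and variables do not carry over. Pictures are saved under pics/ and viewed, at most 14 in all, crops included, and the job is handed in when it is done.

Besides the shell and the picture viewer there is one more tool, called as name([rows], argument=value, ...), one row to a line, values as JSON. carry_out: Moves the arm, as the interface text tells. Its arguments: {"type":"object","properties":{"targets":{"type":"array","items":{"type":"array","items":{"type":"number","minimum":-1,"maximum":1}}},"jaw":{"type":"number"}},"required":["targets"]}

```bash
mkdir -p pics
cat > h.py <<'E'
import numpy as np,cv2
from scipy.spatial.transform import Rotation as R
from plant import bot
def cam(n,save=None):
    c=bot.camera(n)
    if save: cv2.imwrite('pics/'+save,c['image'][:,:,::-1])
    return c
def rot(q): return R.from_quat([q[1],q[2],q[3],q[0]]).as_matrix()
def ray(c,u,v):
    f=210/np.tan(np.radians(c['vertical_fov'])/2)
    d=np.array([(u-c['cx'])/f,-(v-c['cy'])/f,-1.]); return rot(c['orientation'])@d
def onz(c,u,v,z):
    d=ray(c,u,v);o=np.array(c['origin']);return o+d*(z-o[2])/d[2]
def proj(c,p):
    f=210/np.tan(np.radians(c['vertical_fov'])/2)
    q=rot(c['orientation']).T@(np.array(p)-np.array(c['origin']));return c['cx']-f*q[0]/q[2],c['cy']+f*q[1]/q[2]
E
python3 - <<'E'
from h import *
for n in('top','side','wrist'):
    c=cam(n,n+'0.png');print(n,{k:v for k,v in c.items() if k!='image'})
print(bot.read_state())
E
```

```text
top {'vertical_fov': 49.02243144990658, 'cx': 283.28634315567126, 'cy': 208.14517550091307, 'origin': array([ 361.61575538,    7.2183001 , 1240.33311625]), 'orientation': array([-0.69772731, -0.05946578,  0.05533918,  0.71174293])}
side {'vertical_fov': 53.39883716784582, 'cx': 273.846022097539, 'cy': 210.32890604296188, 'origin': array([ 362.72061157, -658.04473426,  507.23974936]), 'orientation': array([ 0.85714582,  0.49935328, -0.06276463, -0.10958081])}
wrist {'vertical_fov': 58.30046219389979, 'cx': 281.7144815623402, 'cy': 210.00899470352093, 'origin': array([ 299.22207217, -580.80397911,  373.13528861]), 'orientation': array([ 0.81903731, -0.10844813,  0.07465628, -0.55842935])}
{'time': 0.15, 'qpos': array([-1.27859291e+00,  1.24370802e-01,  1.65137327e+00, -3.47985538e-05,
        1.36754288e+00, -8.26218477e-02]), 'joint_vel': array([ 6.17406959e-04, -1.92443768e-03, -5.47961278e-03,  1.97095741e-05,
       -9.24283862e-04,  6.02449386e-04]), 'effort': array([ 8.39249187e-04, -4.24227262e+01, -3.66011953e+01, -1.13925664e-04,
        4.65064528e-03, -6.44892012e-06]), 'tcp_pos': array([ 237.76417723, -604.36841577,  199.51776842]), 'tcp_rot': array([-8.40718535e-04,  9.82488585e-01,  1.86320859e-01, -1.05555567e-04]), 'contact_force': array([0.07553923, 0.06549104, 0.03353101]), 'torque': array([-0.0234771 ,  0.02316352, -0.00892911]), 'grip_force': 0.0, 'gripper_width': 85.71059719654208}
```

View pics/top0.png

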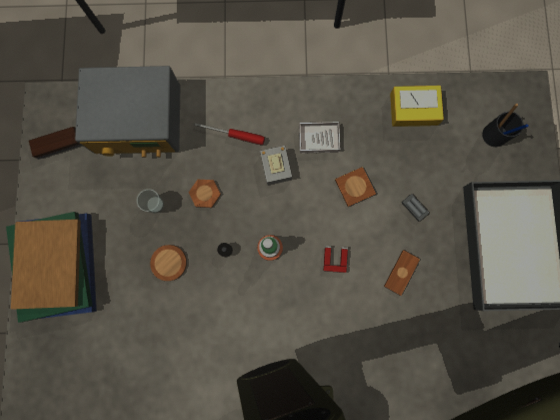

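View pics/side0.png

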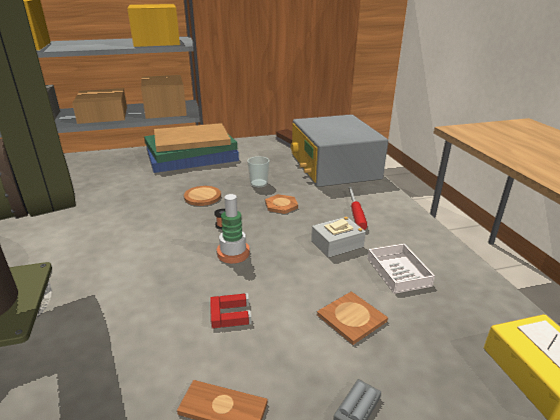

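Top view: pile (270,247), oblong (402,273), square (355,187), hex (204,194), round (168,263), core (336,260), switch box (276,165). A small black object stands at (225,250). Next I measure these by colour.

```bash
cat > m.py <<'E'
from h import *
def wood(c,u,v,r=32):
    h=cv2.cvtColor(c['image'],cv2.COLOR_RGB2HSV);m=cv2.inRange(h,(3,90,50),(22,255,255))
    k=np.zeros_like(m);cv2.circle(k,(u,v),r,255,-1);m&=k
    cs=max(cv2.findContours(m,0,2)[0],key=cv2.contourArea)
    return cs
if __name__=='__main__':
    c=cam('top')
    for n,u,v in(('obl',402,273),('hex',204,194),('sq',355,187),('rnd',168,263)):
        cs=wood(c,u,v)
        P=np.array([onz(c,*p[0],10)[:2] for p in cs],np.float32)
        (x,y),s,a=cv2.minAreaRect(P);print(n,x,y,s,a)
    for n,u,v,z in(('pile top',267,241,134),('black',225,250,30),('core',336,260,18),('box',276,165,40),('glass',150,200,50)):print(n,onz(c,u,v,z))
    cv2.imwrite('pics/crop1.png',cv2.resize(c['image'][130:310,140:420,::-1],None,fx=2.8,fy=2.8,interpolation=2))
    s=cam('side');cv2.imwrite('pics/crop2.png',cv2.resize(s['image'][150:280,160:300,::-1],None,fx=4.5,fy=4.5,interpolation=2))
E
python3 m.py
```

```text
obl 385.7989807128906 -297.21929931640625 (51.969215393066406, 112.17460632324219) 59.410133361816406
hex 609.8494262695312 226.40406799316406 (84.85609436035156, 77.75127410888672) 88.79759979248047
sq 620.1596069335938 -183.60333251953125 (85.2928695678711, 85.37761688232422) 23.47357177734375
rnd 423.491943359375 322.0806884765625 (96.62449645996094, 92.58586883544922) 88.89192962646484
pile top [463.78491774  52.6701833  134.        ]
black [451.91675733 167.58526485  30.        ]
core [ 420.6522625  -123.95759714   18.        ]
box [676.17903705  29.61724757  40.        ]
glass [585.79045504 362.67889033  50.        ]
```

View pics/crop1.png

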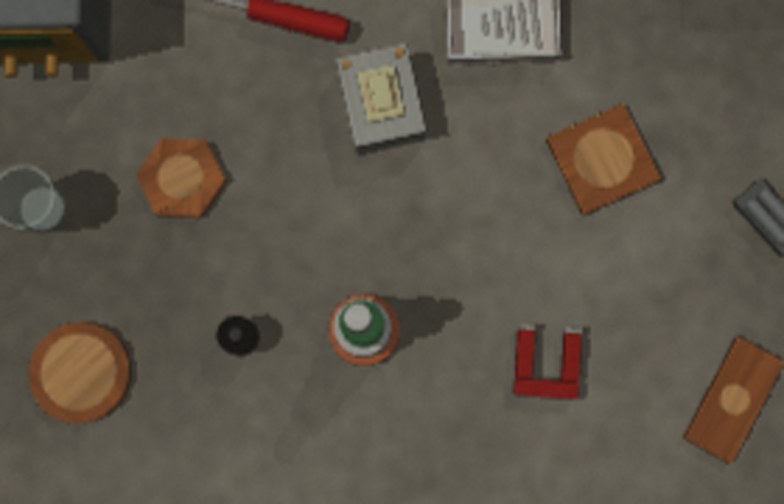

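View pics/crop2.png

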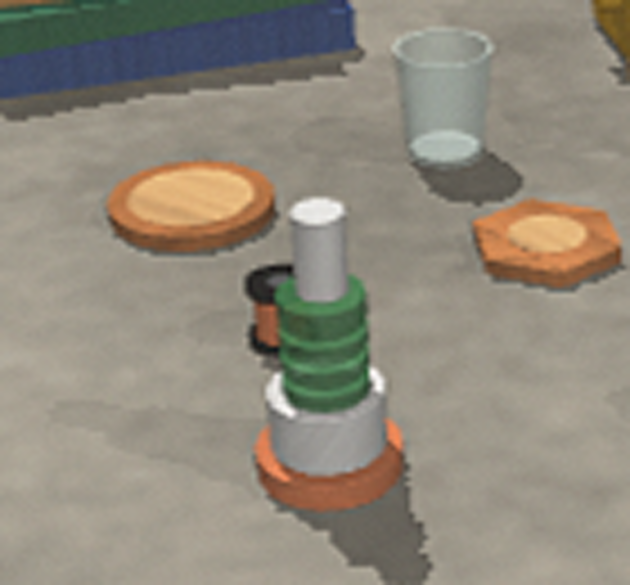

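Crops: narrow top face is at about top-image (267.5,243.2) and side-image (230.9,196.9). A coil spool stands about 100 mm to the +y side of the pile, and everything else is clear.

Run:
```python
from h import *
for n,u,v in(('top',267.5,243.2),('side',230.9,196.9)):
    print(onz(cam(n),u,v,134))
s=bot.read_state();print(rot(s['tcp_rot']).round(3))
c=cam('wrist');s=bot.read_state();T=rot(s['tcp_rot']);print(T.T@(c['origin']-s['tcp_pos']),(T.T@rot(c['orientation'])).round(3))
```

```text
[458.46193773  51.539502   134.        ]
[460.18349404  50.64823463 134.        ]
[[ 0.931  0.366 -0.   ]
 [ 0.366 -0.931  0.   ]
 [ 0.    -0.001 -1.   ]]
[  65.83273257    0.29696049 -173.64187811] [[-0.001  0.965  0.261]
 [ 1.     0.001 -0.   ]
 [-0.001  0.261 -0.965]]
```

carry_out([
  [0, 0, -1, 0, 0, 0.5],
  [0, 0, -1, 0, 0, 0.5],
  [0, 0, -0.5, 0, 0, 0.5],
  [0, 0, 0, 0, 0, 0.5],
  [0, 0, 0, 0, 0, 0.5],
])

```text
time: 1.02
tcp_pos: [238.0, -605.0, 250.9]
tcp_rot: [0.0, 1.0, -0.001, 0.0]
contact_force: [-0.3, -0.3, -0.1]
gripper_width: 85.5
grip_force: 0.0
```

carry_out([
  [0.33, -1, 0, 0, 0, 0],
  [0.33, -1, 0, 0, 0, 0],
  [0.33, -1, 0, 0, 0, 0],
  [0.33, -1, 0, 0, 0, 0],
  [0.33, -1, 0, 0, 0, 0],
  [0.33, -1, 0, 0, 0, 0],
  [0.33, -1, 0, 0, 0, 0],
  [0.33, -1, 0, 0, 0, 0],
  [0.33, -1, 0, 0, 0, 0],
  [0.33, -1, 0, 0, 0, 0],
  [0.33, -1, 0, 0, 0, 0],
  [0.33, -1, 0, 0, 0, 0],
  [0.33, -1, 0, 0, 0, 0],
  [0.33, -1, 0, 0, 0, 0],
  [0.33, -1, 0, 0, 0, 0],
  [0.33, -1, 0, 0, 0, 0],
  [0.33, -1, 0, 0, 0, 0],
  [0.33, -1, 0, 0, 0, 0],
  [0.33, -1, 0, 0, 0, 0],
  [0.33, -1, 0, 0, 0, 0],
])

```text
time: 3.52
tcp_pos: [370.2, -203.6, 250.6]
tcp_rot: [0.0, 1.0, -0.0, 0.0]
contact_force: [1.3, -0.0, -0.5]
gripper_width: 85.3
grip_force: 0.0
```

carry_out([
  [0.33, -1, 0, 0, 0, 0],
  [0.33, -1, 0, 0, 0, 0],
  [0.33, -1, 0, 0, 0, 0],
  [0.33, -1, 0, 0, 0, 0],
  [0.33, -1, 0, 0, 0, 0],
  [0.33, -1, 0, 0, 0, 0],
  [0.33, -1, 0, 0, 0, 0],
  [0.33, -1, 0, 0, 0, 0],
  [0.33, -1, 0, 0, 0, 0],
  [0.33, -1, 0, 0, 0, 0],
  [0.33, -1, 0, 0, 0, 0],
  [0.5, -1, 0, 0, 0, 0],
  [0.33, -0.8, 0, 0, 0, 0],
  [0, 0, 0, 0, 0, 0],
])

```text
time: 5.28
tcp_pos: [459.2, 52.0, 250.4]
tcp_rot: [0.0, 1.0, 0.001, -0.0]
contact_force: [-0.8, -0.2, 0.1]
gripper_width: 85.6
grip_force: 0.0
```

Run:
```python
from h import *
s=bot.read_state();print(s['tcp_pos'])
c=cam('wrist','w1.png');print(proj(c,(459.3,51.1,134)),c['origin'])
```

```text
[459.19775367  52.01019296 250.41999396]
(np.float64(282.2445675914212), np.float64(194.54397193590682)) [525.22992729  51.79685546 424.15173542]
```

View pics/w1.png

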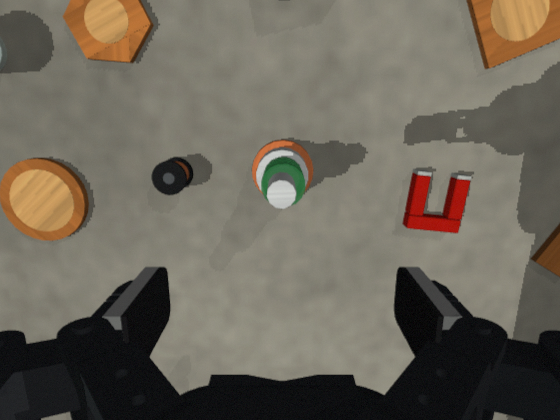

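Wrist view: narrow top is at (281.5,194), predicted (282,194.5). Centre confirmed at about (459,51).

carry_out([
  [0, 0.05, 1, 0, 0, 0],
  [0, 0, 1, 0, 0, 0],
  [0, 0, 1, 0, 0, 0],
  [0, 0, 1, 0, 0, 0],
  [0, 0, 1, 0, 0, 0],
  [0, 0, 1, 0, 0, 0],
  [0, 0, 1, 0, 0, 0],
  [0, 0, 0.5, 0, 0, 0],
  [0, 0, 0, 0, 0, 0],
])

```text
time: 6.45
tcp_pos: [458.5, 50.0, 99.4]
tcp_rot: [-0.0, 1.0, -0.0, -0.001]
contact_force: [1.0, -0.2, -0.2]
gripper_width: 85.6
grip_force: 0.0
```

carry_out([
  [0, 0, 0, 0, 0, 0],
  [0, 0, 0, 0, 0, 0],
  [0, 0, 0, 0, 0, 0],
  [0, 0, 0, 0, 0, 0],
  [0, 0, 0, 0, 0, 0],
  [0, 0, 0, 0, 0, 0],
  [0, 0, 0, 0, 0, 0],
  [0, 0, 0, 0, 0, 0],
], jaw=1)

```text
time: 7.45
tcp_pos: [461.4, 50.4, 103.2]
tcp_rot: [-0.0, 1.0, -0.0, 0.003]
contact_force: [0.2, 1.9, 10.3]
gripper_width: 0.2
grip_force: 5.0
```

The jaw closed to 0, so the grasp failed. I'll look before doing anything else.

Run:
```python
from h import *
s=cam('side');w=cam('wrist')
a=cv2.resize(s['image'][130:280,140:320,::-1],(480,400),interpolation=2);b=cv2.resize(w['image'][:,:,::-1],(320,240))
o=np.zeros((400,800,3),np.uint8);o[:,:480]=a;o[:240,480:]=b;cv2.imwrite('pics/f1.png',o);print(bot.read_state())
```

```text
{'time': 7.55, 'qpos': array([-7.43833636e-03, -2.22136271e-01,  2.15179972e+00,  9.16538646e-04,
        1.20700957e+00,  1.56333834e+00]), 'joint_vel': array([-0.00120358, -0.0006988 ,  0.00135885, -0.00102642, -0.00262436,
        0.00047977]), 'effort': array([-6.85760267e-01, -1.96389520e+01, -2.89489639e+01, -3.92681267e-01,
       -3.12328187e-02, -3.13550758e-03]), 'tcp_pos': array([461.3759886 ,  50.43192034, 103.15983742]), 'tcp_rot': array([-4.10345373e-04,  9.99996871e-01, -1.52180081e-04,  2.46293966e-03]), 'contact_force': array([0.39012649, 1.56241411, 9.31666299]), 'torque': array([0.2743503 , 0.05275003, 0.04941351]), 'grip_force': 5.03862512181513, 'gripper_width': -0.2156637744108497}
```

View pics/f1.png

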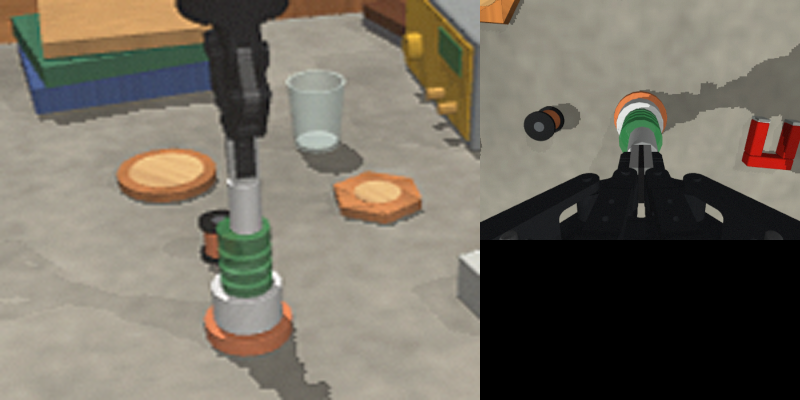

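The closed fingertips are resting on top of the narrow cylinder, which still stands. They seem higher than the reported TCP, so I'll check by projection.

Run:
```python
from h import *
for n in('side','wrist','top'):
    c=cam(n)
    for p in((461,50,103),(461,50,122),(461,50,134)):print(n,p,np.round(proj(c,p),1))
    if n=='wrist':cv2.imwrite('pics/f2.png',cv2.resize(c['image'][200:400,160:420,::-1],None,fx=3,fy=3,interpolation=2))
```

```text
side (461, 50, 103) [232.2 211. ]
side (461, 50, 122) [231.7 202.5]
side (461, 50, 134) [231.4 197. ]
wrist (461, 50, 103) [281.8 248. ]
wrist (461, 50, 122) [281.8 263.1]
wrist (461, 50, 134) [281.8 274.6]
top (461, 50, 103) [268.6 243.2]
top (461, 50, 122) [268.3 242.6]
top (461, 50, 134) [268.1 242.1]
```

View pics/f2.png

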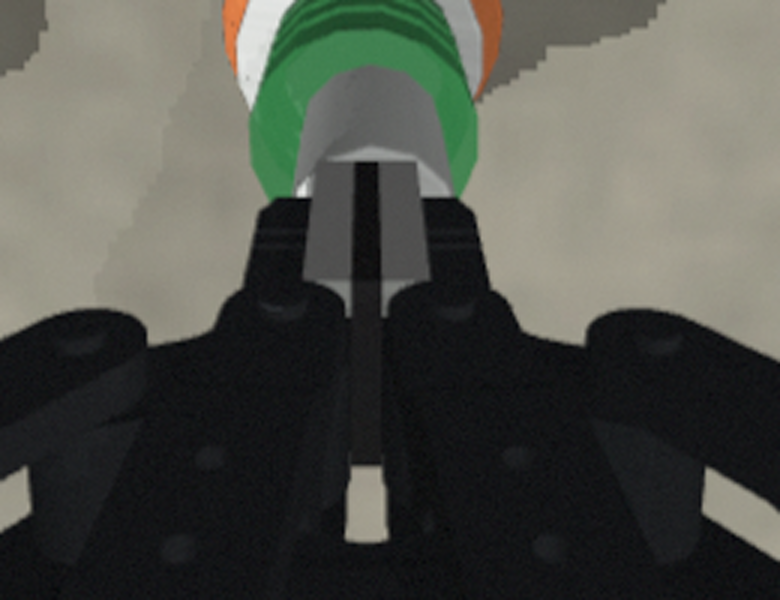

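The tips really do lie about 31 mm above the reported TCP when shut, and about 44 mm above it when open. The wrist picture taken with the jaw open agrees, with the tip at column ~158. I'll correct for this in every grasp height.

carry_out([
  [0, 0, -0.5, 0, 0, 0],
  [0, 0, 0, 0, 0, 0],
])

```text
time: 7.95
tcp_pos: [459.4, 50.0, 110.9]
tcp_rot: [0.0, 1.0, -0.0, 0.0]
contact_force: [-0.6, -0.7, -0.4]
gripper_width: 0.1
grip_force: 0.0
```

carry_out([
  [0, 0, -0.5, 0, 0, 0],
  [0, 0, 0, 0, 0, 0],
  [0, 0, 0, 0, 0, 0],
  [0, 0, 0, 0, 0, 0],
  [0, 0, 0, 0, 0, 0],
  [0, 0, 0, 0, 0, 0],
], jaw=0)

```text
time: 8.7
tcp_pos: [459.2, 50.1, 120.4]
tcp_rot: [0.0, 1.0, -0.0, -0.0]
contact_force: [-0.8, 0.6, -0.2]
gripper_width: 85.2
grip_force: 0.0
```

Run:
```python
from h import *
s=bot.read_state();print(s['tcp_pos'],s['gripper_width'],s['contact_force'])
c=cam('wrist');t=cam('top')
cv2.imwrite('pics/f3.png',np.hstack([cv2.resize(c['image'][100:400,90:470,::-1],(500,395)),cv2.resize(t['image'][200:290,230:300,::-1],(300,395),interpolation=2)]))
```

```text
[459.17475673  50.06380507 120.37614021] 85.16495494896668 [-0.75613589  0.63193266 -0.1695688 ]
```

View pics/f3.png

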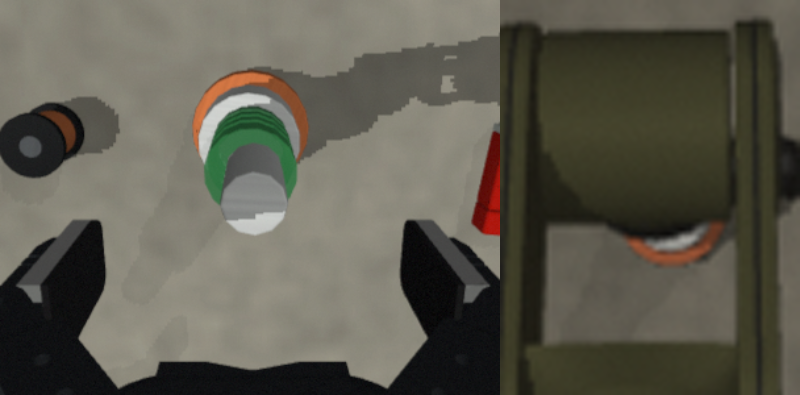

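The cylinder is still upright and centred between the open fingers, at about (283,256). Descending to the corrected height.

carry_out([
  [0, 0, 1, 0, 0, 0],
  [0, 0, 1, 0, 0, 0],
  [0, 0, 0.7, 0, 0, 0],
  [0, 0, 0, 0, 0, 0],
])

```text
time: 9.3
tcp_pos: [458.2, 50.1, 65.3]
tcp_rot: [-0.0, 1.0, -0.0, -0.001]
contact_force: [-0.4, 0.3, 0.2]
gripper_width: 85.5
grip_force: 0.0
```

carry_out([
  [0, 0, 0, 0, 0, 0],
  [0, 0, 0, 0, 0, 0],
  [0, 0, 0, 0, 0, 0],
  [0, 0, 0, 0, 0, 0],
  [0, 0, 0, 0, 0, 0],
  [0, 0, 0, 0, 0, 0],
], jaw=1)

```text
time: 10.05
tcp_pos: [459.8, 50.0, 67.2]
tcp_rot: [0.0, 1.0, -0.0, 0.001]
contact_force: [-0.5, -1.2, 3.8]
gripper_width: 22.7
grip_force: 58.7
```

Grasped: width 22.7 mm, 59 N. Next I lift and carry it to the oblong stand.

carry_out([
  [0, 0, -0.5, 0, 0, 0],
  [0, 0, -1, 0, 0, 0],
  [0, 0, -1, 0, 0, 0],
  [0, 0, -0.5, 0, 0, 0],
  [-0.2, 1, 0, 0, 0, 0],
  [-0.2, 1, 0, 0, 0, 0],
  [-0.2, 1, 0, 0, 0, 0],
  [-0.2, 1, 0, 0, 0, 0],
  [-0.2, 1, 0, 0, 0, 0],
  [-0.2, 1, 0, 0, 0, 0],
  [-0.2, 1, 0, 0, 0, 0],
  [-0.2, 1, 0, 0, 0, 0],
  [-0.2, 1, 0, 0, 0, 0],
  [-0.2, 1, 0, 0, 0, 0],
  [-0.2, 1, 0, 0, 0, 0],
  [-0.2, 1, 0, 0, 0, 0],
  [-0.2, 1, 0, 0, 0, 0],
  [-0.2, 1, 0, 0, 0, 0],
  [-0.2, 1, 0, 0, 0, 0],
  [-0.2, 1, 0, 0, 0, 0],
])

```text
time: 12.55
tcp_pos: [394.6, -270.2, 126.0]
tcp_rot: [-0.0, 1.0, -0.0, -0.0]
contact_force: [-0.2, 0.7, -0.3]
gripper_width: 22.7
grip_force: 58.8
```

carry_out([
  [-0.3, 1, 0, 0, 0, 0],
  [-0.2, 0.4, 0, 0, 0, 0],
  [0, 0, 0, 0, 0, 0],
  [0, 0, 0, 0, 0, 0],
])

```text
time: 13.05
tcp_pos: [385.2, -297.3, 126.3]
tcp_rot: [-0.0, 1.0, 0.0, -0.0]
contact_force: [-0.4, 0.3, -0.5]
gripper_width: 23.0
grip_force: 58.8
```

```bash
cat > s.py <<'E'
from m import *
import sys
# inlay centres by colour, wrist+top+side: args x y z_est
def woodxy(n,x,y,r):
    c=cam(n);u,v=map(int,proj(c,(x,y,10)));
    cs=wood(c,u,v,r);P=np.array([onz(c,*p[0],10)[:2] for p in cs],np.float32)
    print(n,cv2.minAreaRect(P),cv2.minEnclosingCircle(P)[0])
    return c
E
python3 - <<'E'
from s import *
t=cam('top','t2.png');s=cam('side','s2.png');w=cam('wrist')
woodxy('side',386,-297,70)
a=cv2.resize(s['image'][250:420,120:330,::-1],(480,389));b=cv2.resize(w['image'][:,:,::-1],(320,240))
o=np.zeros((389,800,3),np.uint8);o[:,:480]=a;o[:240,480:]=b;cv2.imwrite('pics/g1.png',o)
st=bot.read_state();print(st['tcp_pos'],st['gripper_width'])
E
```

```text
side ((383.83050537109375, -299.1985778808594), (54.75067138671875, 111.2528305053711), 59.667049407958984) (384.8937683105469, -296.54296875)
[ 385.34263916 -297.42867284  126.50383832] 22.380929647539432
```

View pics/g1.png

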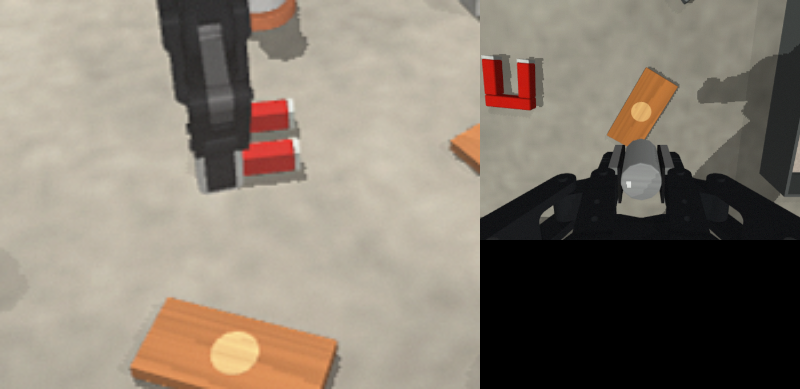

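Narrow cylinder is held upright over the oblong inlay; the two stand measurements agree to 2 mm. Lowering.

carry_out([
  [0, 0, 1, 0, 0, 0],
  [0, 0, 1, 0, 0, 0],
  [0, 0, 1, 0, 0, 0],
  [0, 0, 1, 0, 0, 0],
  [0, 0, 1, 0, 0, 0],
  [0, 0, 1, 0, 0, 0],
  [0, 0, 0.7, 0, 0, 0],
  [0, 0, 0.3, 0, 0, 0],
  [0, 0, 0.1, 0, 0, 0],
  [0, 0, 0, 0, 0, 0],
  [0, 0, 0, 0, 0, 0],
])

```text
time: 14.62
tcp_pos: [385.6, -298.3, -14.8]
tcp_rot: [0.0, 1.0, -0.0, 0.0]
contact_force: [0.2, 0.0, -0.2]
gripper_width: 22.7
grip_force: 58.8
```

carry_out([
  [0, -0.03, 0.05, 0, 0, 0],
  [0, 0, 0.05, 0, 0, 0],
  [0, 0, 0, 0, 0, 0],
])

```text
time: 15.0
tcp_pos: [385.4, -297.4, -16.8]
tcp_rot: [-0.0, 1.0, -0.0, 0.0]
contact_force: [-1.9, 2.0, 4.7]
gripper_width: 22.8
grip_force: 59.1
```

Contact felt, 4.7 N. Releasing and backing up.

carry_out([
  [0, 0, 0, 0, 0, 0],
  [0, 0, 0, 0, 0, 0],
  [0, 0, 0, 0, 0, 0],
  [0, 0, 0, 0, 0, 0],
  [0, 0, 0, 0, 0, 0],
], jaw=0)

```text
time: 15.62
tcp_pos: [385.2, -297.3, -17.5]
tcp_rot: [-0.0, 1.0, -0.0, -0.0]
contact_force: [0.4, -0.0, -0.3]
gripper_width: 85.2
grip_force: 0.0
```

carry_out([
  [0, 0, -1, 0, 0, 0],
  [0, 0, -1, 0, 0, 0],
  [0, 0, -1, 0, 0, 0],
  [0, 0, -1, 0, 0, 0],
  [0, 0, -1, 0, 0, 0],
  [0, 0, -1, 0, 0, 0],
  [0, 0, -1, 0, 0, 0],
  [0, -1, 0, 0, 0, 0],
  [0, -1, 0, 0, 0, 0],
  [0, -1, 0, 0, 0, 0],
  [0, -1, 0, 0, 0, 0],
  [0, -1, 0, 0, 0, 0],
  [0, 0, 0, 0, 0, 0],
])

```text
time: 17.25
tcp_pos: [385.0, -195.6, 122.1]
tcp_rot: [-0.0, 1.0, 0.001, -0.0]
contact_force: [-0.5, 0.8, 0.4]
gripper_width: 85.4
grip_force: 0.0
```

Run:
```python
from s import *
t=cam('top');s=cam('side')
o=np.zeros((400,800,3),np.uint8)
o[:,:400]=cv2.resize(s['image'][320:420,160:290,::-1],(400,400),interpolation=2)
o[:,400:]=cv2.resize(t['image'][240:300,370:430,::-1],(400,400),interpolation=2)
cv2.imwrite('pics/n1.png',o)
st=bot.read_state();print(st['tcp_pos'])
# pile: segment in top and side
for n,c in(('top',t),('side',s)):
    h=cv2.cvtColor(c['image'],cv2.COLOR_RGB2HSV)
    for nm,lo,hi,z in(('green',(50,70,25),(90,255,255),94),):
        m=cv2.inRange(h,lo,hi);u,v=map(int,proj(c,(459,51,70)));k=np.zeros_like(m);cv2.circle(k,(u,v),30,255,-1);m&=k
        ct=max(cv2.findContours(m,0,2)[0],key=cv2.contourArea)
        print(n,nm,cv2.boundingRect(ct),proj(c,(459,51,94)))
```

```text
[ 385.26431433 -196.96894683  122.45581135]
top green (261, 238, 16, 15) (np.float64(268.37599324818376), np.float64(244.37140545161105))
side green (221, 210, 21, 31) (np.float64(231.34386786008668), np.float64(214.88588388006468))
```

View pics/n1.png

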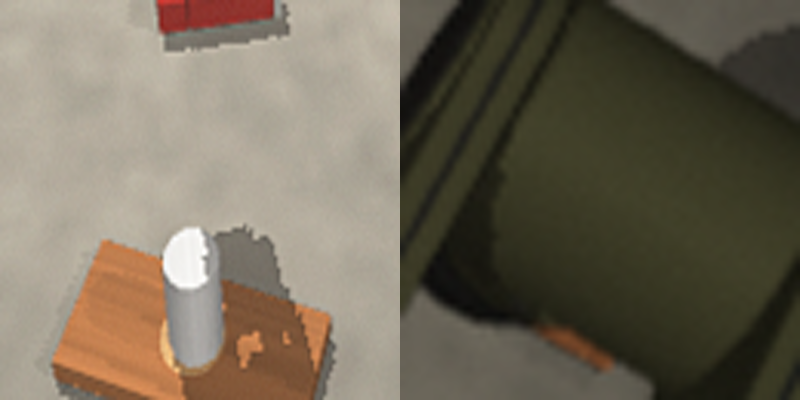

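Narrow stands upright on the inlay. Insulator axis measured at (459,50). Going for it.

carry_out([
  [0.3, -1, 0, 0, 0, 0],
  [0.3, -1, 0, 0, 0, 0],
  [0.3, -1, 0, 0, 0, 0],
  [0.3, -1, 0, 0, 0, 0],
  [0.3, -1, 0, 0, 0, 0],
  [0.3, -1, 0, 0, 0, 0],
  [0.3, -1, 0, 0, 0, 0],
  [0.3, -1, 0, 0, 0, 0],
  [0.3, -1, 0, 0, 0, 0],
  [0.3, -1, 0, 0, 0, 0],
  [0.3, -1, 0, 0, 0, 0],
  [0.3, -1, 0, 0, 0, 0],
  [0.1, -0.4, 0, 0, 0, 0],
  [0, 0, 0, 0, 0, 0],
  [0, 0, 0, 0, 0, 0],
])

```text
time: 19.23
tcp_pos: [459.2, 50.1, 122.4]
tcp_rot: [0.0, 1.0, -0.0, -0.0]
contact_force: [0.0, -0.1, -0.1]
gripper_width: 85.5
grip_force: 0.0
```

Run:
```python
from s import *
st=bot.read_state();print(st['tcp_pos'])
c=cam('wrist','w3.png');p=proj(c,(459,50,94));print(p)
h=cv2.cvtColor(c['image'],cv2.COLOR_RGB2HSV)
for nm,lo,hi in(('green',(50,70,25),(90,255,255)),('copper',(3,120,60),(20,255,255))):
    m=cv2.inRange(h,lo,hi);k=np.zeros_like(m);cv2.circle(k,(int(p[0]),int(p[1])-40),85,255,-1);m&=k
    ct=max(cv2.findContours(m,0,2)[0],key=cv2.contourArea);print(nm,cv2.boundingRect(ct))
```

```text
[459.16061882  50.08427812 122.41519568]
(np.float64(281.1008849992099), np.float64(229.63767739661762))
green (246, 181, 69, 82)
copper (237, 153, 87, 69)
```

View pics/w3.png

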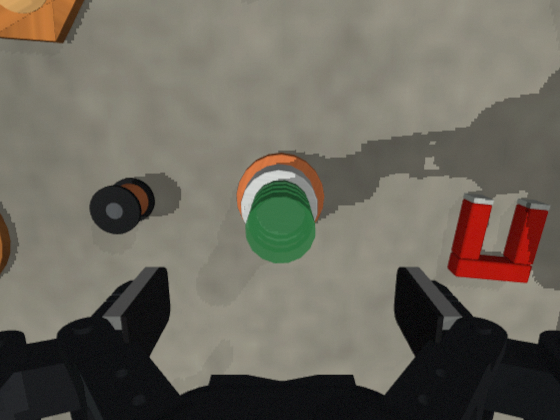

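Insulator top is centred at (280.5,229), predicted (281,229.6). Descending to grasp.

carry_out([
  [0, 0, 1, 0, 0, 0],
  [0, 0, 1, 0, 0, 0],
  [0, 0, 1, 0, 0, 0],
  [0, 0, 1, 0, 0, 0],
  [0, 0, 0.7, 0, 0, 0],
  [0, 0, 0.5, 0, 0, 0],
  [0, 0, 0, 0, 0, 0],
])

```text
time: 20.15
tcp_pos: [458.8, 50.6, 17.9]
tcp_rot: [-0.0, 1.0, -0.0, -0.001]
contact_force: [-0.1, -0.3, 0.5]
gripper_width: 85.3
grip_force: 0.0
```

carry_out([
  [0, 0, 0, 0, 0, 0],
  [0, 0, 0, 0, 0, 0],
  [0, 0, 0, 0, 0, 0],
  [0, 0, 0, 0, 0, 0],
  [0, 0, 0, 0, 0, 0],
  [0, 0, 0, 0, 0, 0],
], jaw=1)

```text
time: 20.9
tcp_pos: [460.0, 50.8, 19.4]
tcp_rot: [-0.0, 1.0, -0.0, 0.001]
contact_force: [-0.9, 1.5, 6.2]
gripper_width: 38.8
grip_force: 60.2
```

carry_out([
  [0, 0, -0.5, 0, 0, 0],
  [0, 0, -1, 0, 0, 0],
  [0, 0, -1, 0, 0, 0],
  [0, 0, -1, 0, 0, 0],
  [0, 0, -1, 0, 0, 0],
  [0, 0, -0.5, 0, 0, 0],
  [0.83, -0.98, 0, 0, 0, 0],
  [0.83, -0.98, 0, 0, 0, 0],
  [0.83, -0.98, 0, 0, 0, 0],
  [0.83, -0.98, 0, 0, 0, 0],
  [0.83, -0.98, 0, 0, 0, 0],
  [0.83, -0.98, 0, 0, 0, 0],
  [0.83, -0.98, 0, 0, 0, 0],
  [0.83, -0.98, 0, 0, 0, 0],
  [0.83, -0.98, 0, 0, 0, 0],
  [0, 0, 0, 0, 0, 0],
  [0, 0, 0, 0, 0, 0],
])

```text
time: 23.02
tcp_pos: [607.8, 226.4, 117.6]
tcp_rot: [0.0, 1.0, -0.0, -0.001]
contact_force: [-1.0, 0.4, -1.9]
gripper_width: 39.0
grip_force: 60.6
```

Run:
```python
from s import *
st=bot.read_state();print(st['tcp_pos'],st['gripper_width'])
woodxy('side',610,226,32);c=cam('wrist');s=cam('side')
for q in((420,-184),):woodxy('side',620,-184,60)
woodxy('side',423,322,32)
o=np.zeros((400,800,3),np.uint8)
o[:,:400]=cv2.resize(s['image'][120:250,180:310,::-1],(400,400),interpolation=2)
o[:300,400:]=cv2.resize(c['image'][:,:,::-1],(400,300))
cv2.imwrite('pics/i1.png',o)
```

```text
[607.77657302 226.42535929 117.56342645] 39.00830149673918
side ((608.695556640625, 221.31072998046875), (100.88496398925781, 76.79560089111328), 85.49092864990234) (608.548583984375, 221.3223419189453)
side ((617.9378051757812, -187.2542266845703), (90.54130554199219, 89.1609878540039), 22.832090377807617) (618.0050048828125, -188.24896240234375)
side ((421.67034912109375, 315.66314697265625), (109.03266143798828, 93.2517318725586), 81.89136505126953) (421.1914978027344, 316.5408020019531)
```

View pics/i1.png

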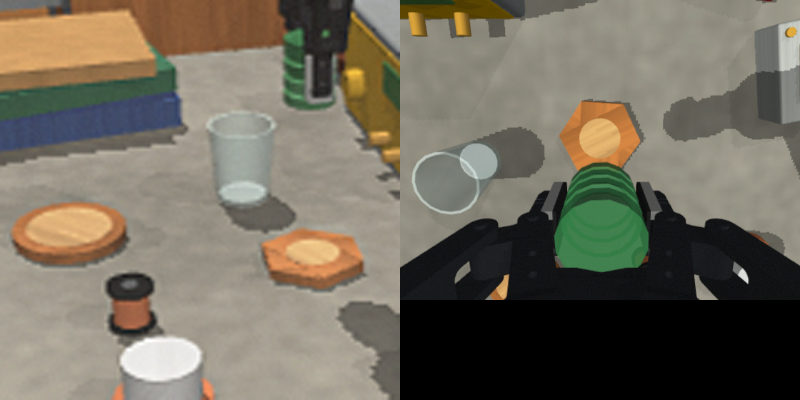

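Held upright. The wrist view puts the hex inlay at column 280, in line; side x agrees within 1 mm, and its y is biased by the stand's wall. I'll nudge +2 mm in x and lower.

carry_out([
  [0.1, 0, 1, 0, 0, 0],
  [0, 0, 1, 0, 0, 0],
  [0, 0, 1, 0, 0, 0],
  [0, 0, 1, 0, 0, 0],
  [0, 0, 1, 0, 0, 0],
  [0, 0, 0.9, 0, 0, 0],
  [0, 0, 0.4, 0, 0, 0],
  [0, 0, 0.1, 0, 0, 0],
  [0, 0, 0, 0, 0, 0],
  [0, 0, 0, 0, 0, 0],
])

```text
time: 24.52
tcp_pos: [611.5, 227.3, -8.4]
tcp_rot: [-0.0, 1.0, -0.0, 0.001]
contact_force: [0.4, -0.4, -1.5]
gripper_width: 38.9
grip_force: 60.7
```

carry_out([
  [-0.05, 0.03, 0.15, 0, 0, 0],
  [0, 0, 0.05, 0, 0, 0],
  [0, 0, 0, 0, 0, 0],
])

```text
time: 24.9
tcp_pos: [609.5, 226.4, -13.6]
tcp_rot: [0.0, 1.0, -0.0, -0.0]
contact_force: [-0.1, 0.0, -1.9]
gripper_width: 38.9
grip_force: 60.7
```

carry_out([
  [0, 0, 0.05, 0, 0, 0],
  [0, 0, 0.03, 0, 0, 0],
  [0, 0, 0, 0, 0, 0],
])

```text
time: 25.28
tcp_pos: [609.8, 226.5, -14.6]
tcp_rot: [0.0, 1.0, -0.0, 0.0]
contact_force: [-1.3, 0.4, 2.5]
gripper_width: 39.1
grip_force: 60.7
```

carry_out([
  [0, 0, 0, 0, 0, 0],
  [0, 0, 0, 0, 0, 0],
  [0, 0, 0, 0, 0, 0],
  [0, 0, 0, 0, 0, 0],
  [0, 0, 0, 0, 0, 0],
], jaw=0)

```text
time: 25.9
tcp_pos: [609.7, 226.5, -15.1]
tcp_rot: [-0.0, 1.0, -0.0, -0.0]
contact_force: [-0.3, -0.1, 0.5]
gripper_width: 85.6
grip_force: 0.0
```

carry_out([
  [0, 0, -0.5, 0, 0, 0],
  [0, 0, -1, 0, 0, 0],
  [0, 0, -1, 0, 0, 0],
  [0, 0, -1, 0, 0, 0],
  [0, 0, -1, 0, 0, 0],
  [0, 0, -1, 0, 0, 0],
  [0, 0, -0.5, 0, 0, 0],
  [-0.84, 0.98, 0, 0, 0, 0],
  [-0.84, 0.98, 0, 0, 0, 0],
  [-0.84, 0.98, 0, 0, 0, 0],
  [-0.84, 0.98, 0, 0, 0, 0],
  [-0.84, 0.98, 0, 0, 0, 0],
  [-0.84, 0.98, 0, 0, 0, 0],
  [-0.84, 0.98, 0, 0, 0, 0],
  [-0.84, 0.98, 0, 0, 0, 0],
  [-0.84, 0.98, 0, 0, 0, 0],
  [0, 0, 0, 0, 0, 0],
  [0, 0, 0, 0, 0, 0],
])

```text
time: 28.15
tcp_pos: [458.8, 50.3, 105.1]
tcp_rot: [-0.0, 1.0, -0.0, 0.0]
contact_force: [0.2, -0.2, -0.1]
gripper_width: 85.6
grip_force: 0.0
```

Run:
```python
from s import *
st=bot.read_state();print(st['tcp_pos'],st['gripper_width'])
c=cam('wrist');s=cam('side')
print(proj(c,(459,51,44)),proj(c,(459,51,14)))
o=np.zeros((420,800,3),np.uint8)
o[:400,:240]=cv2.resize(s['image'][150:250,240:300,::-1],(240,400),interpolation=2)
o[:,240:]=c['image'][:,:,::-1]
cv2.imwrite('pics/v1.png',o)
h=cv2.cvtColor(c['image'],cv2.COLOR_RGB2HSV);p=proj(c,(459,51,30))
cop=cv2.inRange(h,(3,120,60),(20,255,255));wh=cv2.inRange(h,(0,0,140),(180,40,255))
k=np.zeros_like(cop);cv2.circle(k,(int(p[0]),int(p[1])),70,255,-1)
for n,m in(('copper',cop),('white',wh)):
    ct=max(cv2.findContours(m&k,0,2)[0],key=cv2.contourArea);print(n,cv2.boundingRect(ct),cv2.minEnclosingCircle(ct))
```

```text
[458.78584546  50.32060428 105.06698916] 85.63533399819859
(np.float64(280.0259249357542), np.float64(213.44323234248378)) (np.float64(280.19171659548306), np.float64(202.2921338718102))
copper (234, 155, 93, 72) ((280.1258239746094, 201.1761474609375), 46.40586471557617)
white (239, 174, 81, 80) ((278.88275146484375, 213.69110107421875), 40.95481491088867)
```

View pics/v1.png

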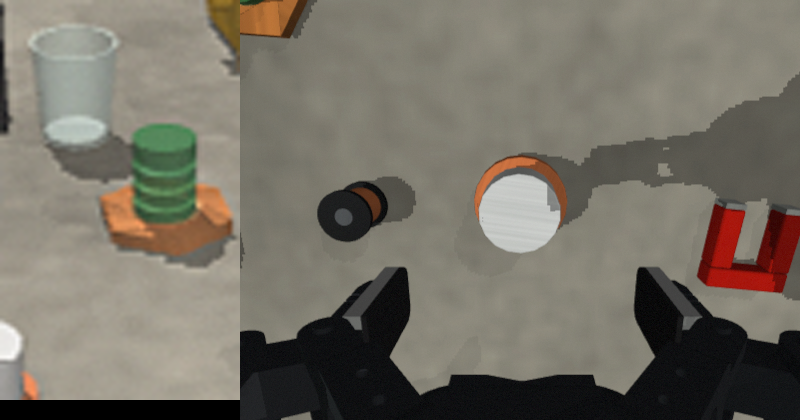

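Insulator stands upright on the hex inlay. The wide cylinder is at about (459,51.5) and the disc at about (459.5,51). Descending on the wide cylinder.

carry_out([
  [0.01, -0.04, 1, 0, 0, 0],
  [0, 0, 1, 0, 0, 0],
  [0, 0, 1, 0, 0, 0],
  [0, 0, 1, 0, 0, 0],
  [0, 0, 1, 0, 0, 0],
  [0, 0, 0.6, 0, 0, 0],
  [0, 0, 0.4, 0, 0, 0],
  [0, 0, 0.15, 0, 0, 0],
  [0, 0, 0, 0, 0, 0],
  [0, 0, 0, 0, 0, 0],
])

```text
time: 29.5
tcp_pos: [459.3, 50.9, -17.4]
tcp_rot: [-0.0, 1.0, -0.0, 0.001]
contact_force: [0.5, -0.4, -0.1]
gripper_width: 85.5
grip_force: 0.0
```

carry_out([
  [0, 0, 0, 0, 0, 0],
  [0, 0, 0, 0, 0, 0],
  [0, 0, 0, 0, 0, 0],
  [0, 0, 0, 0, 0, 0],
  [0, 0, 0, 0, 0, 0],
], jaw=1)

```text
time: 30.12
tcp_pos: [459.4, 50.9, -17.3]
tcp_rot: [-0.0, 1.0, -0.0, 0.001]
contact_force: [-0.7, 0.2, 6.0]
gripper_width: 52.7
grip_force: 63.2
```

carry_out([
  [0, 0, -0.5, 0, 0, 0],
  [0, 0, -1, 0, 0, 0],
  [0, 0, -1, 0, 0, 0],
  [0, 0, -1, 0, 0, 0],
  [0, 0, -0.5, 0, 0, 0],
  [0.67, 0.98, 0, 0, 0, 0],
  [0.67, 0.98, 0, 0, 0, 0],
  [0.67, 0.98, 0, 0, 0, 0],
  [0.67, 0.98, 0, 0, 0, 0],
  [0.67, 0.98, 0, 0, 0, 0],
  [0.67, 0.98, 0, 0, 0, 0],
  [0.67, 0.98, 0, 0, 0, 0],
  [0.67, 0.98, 0, 0, 0, 0],
  [0.67, 0.98, 0, 0, 0, 0],
  [0.67, 0.98, 0, 0, 0, 0],
  [0.67, 0.98, 0, 0, 0, 0],
  [0.67, 0.98, 0, 0, 0, 0],
  [0, 0, 0, 0, 0, 0],
  [0, 0, 0, 0, 0, 0],
])

```text
time: 32.5
tcp_pos: [619.1, -184.2, 61.5]
tcp_rot: [-0.0, 1.0, -0.0, -0.0]
contact_force: [0.2, -0.9, -1.9]
gripper_width: 52.4
grip_force: 63.1
```

Run:
```python
from s import *
st=bot.read_state();print(st['tcp_pos'],st['gripper_width'])
c=cam('wrist','x.png');woodxy('wrist',620,-184,110)
# disc left behind, measured in top and side at z=14
for n in('top','side'):
    d=cam(n);h=cv2.cvtColor(d['image'],cv2.COLOR_RGB2HSV);m=cv2.inRange(h,(3,110,40),(20,255,255));u,v=map(int,proj(d,(459,51,14)))
    k=np.zeros_like(m);cv2.circle(k,(u,v),28,255,-1);ct=max(cv2.findContours(m&k,0,2)[0],key=cv2.contourArea)
    P=np.array([onz(d,*p[0],14)[:2] for p in ct],np.float32);print(n,P.min(0),P.max(0),cv2.minEnclosingCircle(P))
```

```text
[ 619.09349523 -184.24332096   61.49759039] 52.41269034623406
wrist ((620.5806884765625, -184.69290161132812), (84.51451873779297, 83.86251831054688), 23.048606872558594) (620.6338500976562, -184.6597442626953)
top [426.70905   17.790134] [490.93256  84.47244] ((458.2554016113281, 50.63810729980469), 34.194740295410156)
side [424.17957     2.5133767] [490.68512  84.78839] ((455.5642395019531, 43.26266098022461), 41.59138107299805)
```

carry_out([
  [0.06, 0, 1, 0, 0, 0],
  [0, 0, 1, 0, 0, 0],
  [0, 0, 1, 0, 0, 0],
  [0, 0, 0.7, 0, 0, 0],
  [0, 0, 0.3, 0, 0, 0],
  [0, 0, 0.07, 0, 0, 0],
  [0, 0, 0.07, 0, 0, 0],
  [0, 0, 0, 0, 0, 0],
  [0, 0, 0, 0, 0, 0],
])

```text
time: 33.83
tcp_pos: [621.0, -184.5, -20.3]
tcp_rot: [0.0, 1.0, -0.0, 0.0]
contact_force: [0.4, -0.0, -1.1]
gripper_width: 52.8
grip_force: 63.1
```

carry_out([
  [0, 0, 0.06, 0, 0, 0],
  [0, 0, 0.03, 0, 0, 0],
  [0, 0, 0, 0, 0, 0],
])

```text
time: 34.2
tcp_pos: [621.0, -184.5, -21.3]
tcp_rot: [0.0, 1.0, -0.0, 0.0]
contact_force: [-3.4, 0.6, 5.3]
gripper_width: 52.4
grip_force: 63.8
```

carry_out([
  [0, 0, 0, 0, 0, 0],
  [0, 0, 0, 0, 0, 0],
  [0, 0, 0, 0, 0, 0],
  [0, 0, 0, 0, 0, 0],
  [0, 0, 0, 0, 0, 0],
], jaw=0)

```text
time: 34.83
tcp_pos: [620.6, -184.3, -22.7]
tcp_rot: [-0.0, 1.0, -0.0, -0.0]
contact_force: [-0.2, 1.1, 0.2]
gripper_width: 85.4
grip_force: 0.0
```

carry_out([
  [0, 0, -0.5, 0, 0, 0],
  [0, 0, -1, 0, 0, 0],
  [0, 0, -1, 0, 0, 0],
  [0, 0, -1, 0, 0, 0],
  [0, 0, -0.5, 0, 0, 0],
  [-0.675, -0.98, 0, 0, 0, 0],
  [-0.675, -0.98, 0, 0, 0, 0],
  [-0.675, -0.98, 0, 0, 0, 0],
  [-0.675, -0.98, 0, 0, 0, 0],
  [-0.675, -0.98, 0, 0, 0, 0],
  [-0.675, -0.98, 0, 0, 0, 0],
  [-0.675, -0.98, 0, 0, 0, 0],
  [-0.675, -0.98, 0, 0, 0, 0],
  [-0.675, -0.98, 0, 0, 0, 0],
  [-0.675, -0.98, 0, 0, 0, 0],
  [-0.675, -0.98, 0, 0, 0, 0],
  [-0.675, -0.98, 0, 0, 0, 0],
  [0, 0, 0, 0, 0, 0],
  [0, 0, 0, 0, 0, 0],
])

```text
time: 37.2
tcp_pos: [458.9, 51.0, 57.6]
tcp_rot: [0.0, 1.0, 0.0, 0.0]
contact_force: [0.9, -0.7, -0.3]
gripper_width: 85.4
grip_force: 0.0
```

Run:
```python
from s import *
st=bot.read_state();print(st['tcp_pos'],st['gripper_width'])
d=cam('wrist');h=cv2.cvtColor(d['image'],cv2.COLOR_RGB2HSV);m=cv2.inRange(h,(3,110,40),(20,255,255));u,v=map(int,proj(d,(459,51,14)))
k=np.zeros_like(m);cv2.circle(k,(u,v),75,255,-1);ct=max(cv2.findContours(m&k,0,2)[0],key=cv2.contourArea)
P=np.array([onz(d,*p[0],14)[:2] for p in ct],np.float32);print((u,v),P.min(0),P.max(0),cv2.minEnclosingCircle(P))
# wide cylinder on the square: top face at z=40 in top and side views
for n in('top','side'):
    d=cam(n);h=cv2.cvtColor(d['image'],cv2.COLOR_RGB2HSV);m=cv2.inRange(h,(0,0,90),(180,60,255));u,v=map(int,proj(d,(620,-184,36)))
    k=np.zeros_like(m);cv2.circle(k,(u,v),16 if n=='top' else 32,255,-1);ct=max(cv2.findContours(m&k,0,2)[0],key=cv2.contourArea)
    P=np.array([onz(d,*p[0],40)[:2] for p in ct],np.float32);print(n,P.min(0),P.max(0))
```

```text
[458.87714124  50.97061584  57.57069143] 85.38686383041303
(280, 221) [425.26913   17.249306] [493.1272  84.624 ] ((459.16546630859375, 50.81867599487305), 34.3796272277832)
top [ 595.0384  -209.45201] [ 646.9701  -155.44763]
side [ 564.2073  -236.29958] [ 679.84106 -108.28275]
```

Wide cylinder is centred on the square at about (621,-182), and the disc is confirmed at (459.2,50.8). Descending on the disc in stages, watching the force.

carry_out([
  [0, 0, 1, 0, 0, 0],
  [0, 0, 1, 0, 0, 0],
  [0, 0, 1, 0, 0, 0],
  [0, 0, 1, 0, 0, 0],
  [0, 0, 0.6, 0, 0, 0],
  [0, 0, 0.1, 0, 0, 0],
  [0, 0, 0, 0, 0, 0],
  [0, 0, 0, 0, 0, 0],
])

```text
time: 38.35
tcp_pos: [459.5, 50.9, -35.8]
tcp_rot: [-0.0, 1.0, -0.0, 0.001]
contact_force: [0.3, 0.3, 0.3]
gripper_width: 85.5
grip_force: 0.0
```

carry_out([
  [0, 0, 0.1, 0, 0, 0],
  [0, 0, 0, 0, 0, 0],
])

```text
time: 38.6
tcp_pos: [458.7, 50.9, -38.6]
tcp_rot: [-0.0, 1.0, -0.0, 0.0]
contact_force: [0.5, -0.6, -0.4]
gripper_width: 85.9
grip_force: 0.0
```

carry_out([
  [0, 0, 0, 0, 0, 0],
  [0, 0, 0, 0, 0, 0],
  [0, 0, 0, 0, 0, 0],
  [0, 0, 0, 0, 0, 0],
  [0, 0, 0, 0, 0, 0],
], jaw=1)

```text
time: 39.22
tcp_pos: [459.6, 50.9, -37.2]
tcp_rot: [-0.0, 1.0, -0.0, 0.001]
contact_force: [-3.5, 0.3, 9.8]
gripper_width: 65.8
grip_force: 73.8
```

carry_out([
  [0, 0, -0.4, 0, 0, 0],
  [0, 0, -0.6, 0, 0, 0],
  [0, 0, -1, 0, 0, 0],
  [0, 0, -1, 0, 0, 0],
  [0, 0, -1, 0, 0, 0],
  [0, 0, -1, 0, 0, 0],
  [0, 0, -0.5, 0, 0, 0],
  [0, 0, 0, 0, 0, 0],
])

```text
time: 40.22
tcp_pos: [459.0, 50.9, 72.0]
tcp_rot: [0.0, 1.0, -0.0, 0.001]
contact_force: [-0.5, 0.5, -3.3]
gripper_width: 65.4
grip_force: 67.6
```

Run:
```python
from s import *
st=bot.read_state();print(st['tcp_pos'],st['gripper_width'],st['grip_force'],st['contact_force'],st['torque'])
s=cam('side');c=cam('wrist')
cv2.imwrite('pics/d1.png',np.hstack([cv2.resize(s['image'][140:270,170:300,::-1],(400,400),interpolation=2),cv2.resize(c['image'][60:410,100:450,::-1],(400,400))]))
```

```text
[459.01648301  50.88341706  71.95759493] 65.39542301419287 67.63073801994324 [-0.47086687  0.50860598 -3.27160814] [ 0.05530133 -0.03046568 -0.02552499]
```

View pics/d1.png

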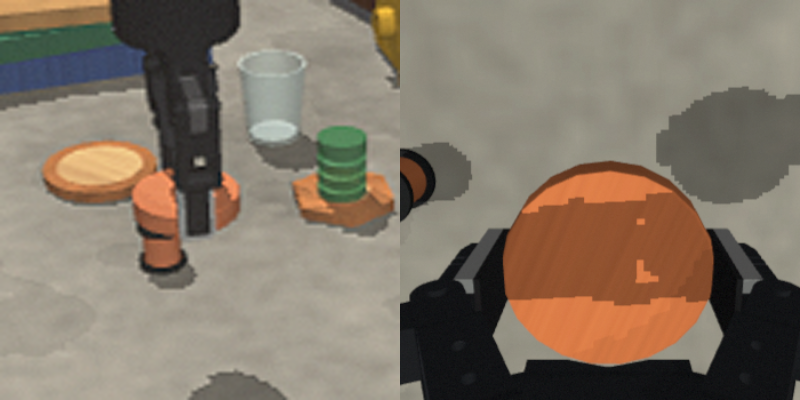

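Disc is held level, and the 3.3 N load fits its weight. Carrying it to the round stand.

carry_out([
  [-0.13, -0.97, 0, 0, 0, 0],
  [-0.13, -0.97, 0, 0, 0, 0],
  [-0.13, -0.97, 0, 0, 0, 0],
  [-0.13, -0.97, 0, 0, 0, 0],
  [-0.13, -0.97, 0, 0, 0, 0],
  [-0.13, -0.97, 0, 0, 0, 0],
  [-0.13, -0.97, 0, 0, 0, 0],
  [-0.13, -0.97, 0, 0, 0, 0],
  [-0.13, -0.97, 0, 0, 0, 0],
  [-0.13, -0.97, 0, 0, 0, 0],
  [-0.13, -0.97, 0, 0, 0, 0],
  [-0.13, -0.97, 0, 0, 0, 0],
  [-0.13, -0.97, 0, 0, 0, 0],
  [-0.1, -0.9, 0, 0, 0, 0],
  [0, 0, 0, 0, 0, 0],
  [0, 0, 0, 0, 0, 0],
])

```text
time: 42.32
tcp_pos: [422.8, 321.0, 71.2]
tcp_rot: [0.0, 1.0, 0.0, -0.0]
contact_force: [-1.1, 0.2, -3.4]
gripper_width: 66.0
grip_force: 67.7
```

Run:
```python
from s import *
st=bot.read_state();print(st['tcp_pos'],st['gripper_width'])
d=cam('wrist');h=cv2.cvtColor(d['image'],cv2.COLOR_RGB2HSV)
for nm,lo in (('wood',(8,60,50)),):
    m=cv2.inRange(h,(3,90,50),(22,255,255));cs=sorted(cv2.findContours(m,0,2)[0],key=cv2.contourArea)[-3:]
    for ct in cs:print(cv2.contourArea(ct),cv2.boundingRect(ct))
print(proj(d,(423.5,322,10)),proj(d,(423.5+48,322,10)),[onz(d,u,100,10) for u in(200,360)])
# visible far edge of the stand: columns span of wood per row above the disc
for r in range(90,200,12):
    x=np.flatnonzero(m[r,120:440]);print(r,(onz(d,x[0]+120,r,10)[:2].round(1),onz(d,x[-1]+120,r,10)[:2].round(1)) if len(x) else None)
```

```text
[422.83825924 321.02075126  71.19497243] 65.9971701634467
727.5 (494, 142, 37, 45)
34242.5 (190, 137, 185, 242)
(np.float64(279.4373713706486), np.float64(212.6318151097223)) (np.float64(279.24450138396685), np.float64(137.34487032228455)) [array([493.56477139, 369.39843066,  10.        ]), array([493.48181154, 273.55934172,  10.        ])]
90 None
102 None
114 None
126 None
138 (array([471.1, 332. ]), array([471.1, 314.2]))
150 (array([463.8, 348.8]), array([463.8, 296.8]))
162 (array([456.4, 357.8]), array([456.3, 288.4]))
174 (array([448.8, 363.2]), array([448.7, 282.5]))
186 (array([441.1, 367.3]), array([441. , 278.4]))
198 (array([433.3, 369.7]), array([433.2, 276.7]))
```

Round stand confirmed at (423.6,322.8). Fine shift and lower.

carry_out([
  [0.04, -0.09, 1, 0, 0, 0],
  [0, 0, 1, 0, 0, 0],
  [0, 0, 1, 0, 0, 0],
  [0, 0, 1, 0, 0, 0],
  [0, 0, 0.5, 0, 0, 0],
  [0, 0, 0.25, 0, 0, 0],
  [0, 0, 0.08, 0, 0, 0],
  [0, 0, 0, 0, 0, 0],
  [0, 0, 0, 0, 0, 0],
])

```text
time: 43.5
tcp_pos: [424.2, 323.2, -24.6]
tcp_rot: [-0.0, 1.0, -0.0, 0.001]
contact_force: [-0.4, -0.1, -3.5]
gripper_width: 65.8
grip_force: 67.9
```

carry_out([
  [0, 0, 0.05, 0, 0, 0],
  [0, 0, 0.03, 0, 0, 0],
  [0, 0, 0, 0, 0, 0],
])

```text
time: 43.88
tcp_pos: [423.7, 322.9, -26.9]
tcp_rot: [0.0, 1.0, -0.0, -0.0]
contact_force: [-0.8, 0.4, -4.1]
gripper_width: 65.6
grip_force: 67.9
```

carry_out([
  [0, 0, 0.05, 0, 0, 0],
  [0, 0, 0.03, 0, 0, 0],
  [0, 0, 0, 0, 0, 0],
])

```text
time: 44.25
tcp_pos: [423.7, 322.9, -27.1]
tcp_rot: [0.0, 1.0, -0.0, -0.0]
contact_force: [-5.0, -3.5, 7.6]
gripper_width: 65.7
grip_force: 73.9
```

Contact. Release, rise, then check all four.

carry_out([
  [0, 0, 0, 0, 0, 0],
  [0, 0, 0, 0, 0, 0],
  [0, 0, 0, 0, 0, 0],
  [0, 0, 0, 0, 0, 0],
  [0, 0, 0, 0, 0, 0],
], jaw=0)

```text
time: 44.88
tcp_pos: [423.7, 322.9, -28.5]
tcp_rot: [-0.0, 1.0, -0.0, -0.0]
contact_force: [0.5, 0.1, -1.0]
gripper_width: 85.4
grip_force: 0.0
```

carry_out([
  [0, 0, -0.5, 0, 0, 0],
  [0, 0, -1, 0, 0, 0],
  [0, 0, -1, 0, 0, 0],
  [0, 0, -1, 0, 0, 0],
  [0, 0, -1, 0, 0, 0],
  [0, 0, -1, 0, 0, 0],
  [0, 0, -1, 0, 0, 0],
  [0, 0, -0.5, 0, 0, 0],
  [0, 0, 0, 0, 0, 0],
  [0, 0, 0, 0, 0, 0],
])

```text
time: 46.12
tcp_pos: [423.2, 322.6, 110.6]
tcp_rot: [0.0, 1.0, -0.0, -0.001]
contact_force: [-0.6, 0.2, -0.5]
gripper_width: 85.4
grip_force: 0.0
```

Run:
```python
from s import *
st=bot.read_state();print(st['tcp_pos'],st['gripper_width'],st['contact_force'])
d=cam('wrist');h=cv2.cvtColor(d['image'],cv2.COLOR_RGB2HSV)
u,v=map(int,proj(d,(423.6,322.8,24)));k=np.zeros(h.shape[:2],np.uint8);cv2.circle(k,(u,v),90,255,-1)
print('hsv disc',h[v,u],'row scan',[h[v,u+i].tolist() for i in range(-70,71,10)])
for s_ in(160,175):
    m=cv2.inRange(h,(3,s_,40),(12,255,255))&k;ct=max(cv2.findContours(m,0,2)[0],key=cv2.contourArea)
    P=np.array([onz(d,*p[0],24)[:2] for p in ct],np.float32);print(cv2.minEnclosingCircle(P))
t=cam('top');h=cv2.cvtColor(t['image'],cv2.COLOR_RGB2HSV);m=cv2.inRange(h,(0,150,60),(3,255,255))|cv2.inRange(h,(174,150,60),(180,255,255));m[:,:300]=0;m[:,380:]=0;m[:230]=0;m[300:]=0
x,y,w,hh=cv2.boundingRect(m);print('core',x,y,w,hh,onz(t,x+w/2,y+hh/2,18))
```

```text
[423.18405615 322.56537864 110.63115615] 85.39906607609011 [-0.55900556  0.1956859  -0.50325013]
hsv disc [ 11 172 202] row scan [[24, 30, 127], [14, 179, 155], [13, 179, 160], [11, 174, 204], [11, 175, 205], [11, 174, 205], [11, 174, 202], [11, 172, 202], [11, 174, 205], [10, 175, 203], [11, 172, 206], [11, 172, 202], [14, 180, 98], [14, 177, 150], [24, 32, 119]]
((424.004638671875, 322.6732482910156), 34.201351165771484)
((403.208251953125, 336.40155029296875), 8.085389137268066)
core 323 248 25 24 [ 420.67817226 -122.63966071   18.        ]
```

```bash
python3 -c "
from plant import bot
print(bot.close_job())"
```

```text
the job is handed in; nothing more can be done
None
```

The job is handed in: all four pieces stand released on their own stands in the required order, the red core hasn't moved, and the arm never went near the rocker switch; I was given no verdict on the judging.

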